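Count three bushings out of the yellow dispenser

TASK

Dispense exactly three brass bushings into the white bowl under the yellow dispenser: turn the yellow paddle knob on its top three clicks clockwise (seen from above), never past the third click, and let it go. Leave the bowl standing where it is.

Things in the scene. Friction and masses are not known exactly. Their poses are not given: they have to be found in the camera images.
- yellow_knob_grip (a point): Point on the yellow knob's vertical axis, 224 mm above the table. The paddle is an upright yellow bar 60 mm long (frame x), 12 mm thick (y), 202 to 236 mm above the table; a black mark on top shows +x; the frame turns with it. Below: skirt 48 mm wide, top at 204 mm; flat white lid 136 mm wide, top at 197 mm, on a clear hopper with yellow trim. A like blue dispenser stands beside it, left or right.
- yellow_knob (a joint): Knob angle in rad, 0 at the start, growing clockwise from above. A spring detent holds it every 24 degrees (0.419 rad) = one click; three clicks = 72 degrees (1.257 rad), within one grasp. Detent torque peaks near 0.18 N m; let go between clicks it springs to the nearest. It turns too far easily: the stop is at 1.8 rad. Each click drops one bushing from under the drum's edge.
- yellow_bowl: White open bowl, 116 mm rim diameter, 48 mm high, loose, about 0.25 kg, standing on the table under the yellow dispenser's outlet; its origin is the centre of its underside.
- yellow_bushing3: The third brass bushing in line in the yellow dispenser, a solid cylinder 14 mm in diameter and 14 mm long, 15 g; its origin is the centre of one end face. It starts in the drum 90 mm above the table and is the last that must fall into the bowl.

How it is judged:
By the outcome, as a careful person would: the job done as asked, in the order asked, and still so for the second after the job is handed in, with the robot touching nothing.
It also fails if it takes over 32 s, if anything falls off the work surface, if the arm or the gripper's body presses on something with over 40 N, if the wrist force passes 120 N, or if a joint passes its speed limit or range.

ROBOT

A 6-joint arm with a two-finger parallel gripper is mounted at the origin on the work surface. World frame = base frame: x ahead of the robot, y to its left, z up, the work surface at z = 0. Lengths are in m, angles in rad, forces in N, time in s.
With the tool pointing down it reaches from about 0.275 to 0.875 m from the base axis. Payload 12.5 kg.
Tool frame: the origin (TCP) lies midway between the tips of the shut fingers; the grasp point (between the pads) lies 19 mm behind it (env.grasp_offset is the distance from the TCP to the grasp point, in m); z points along the fingers, y is the line along which they close (so a half turn about z gives the same grasp; the last joint's range is limited). The gripper opens to 85 mm and grips with 20 to 120 N. Pads are 22 mm wide; open, the fingers measure 114 mm over their backs; the gripper's body (76 mm by 85 mm) begins 54 mm behind the grasp point. The pads swing forward as they close: fully open they stand 13 mm farther back than shut.
Start: joints at [1.183, 0.351, 1.652, -0, 1.139, -0.085], TCP at [0.164, 0.525, 0.231] pointing down, gripper open.
Joint ranges: [-2.75, 2.75], [-0.79, 2.1], [0.01, 2.65], [-1.57, 4.71], [0.07, 3.14], [-2.87, 2.87]. Speed limits (rad/s): [2.22, 2.22, 2.79, 3.14, 3.14, 3.14].

INTERFACE

Orientations are given as a unit quaternion [x, y, z, w].
In Python, from plant import env, viewer, observe, sign_off gives the robot as it stands (env), with the cameras (viewer), the readings as plain functions and the job as plain functions.
- The arm moves only by the tool step_hand, called as name([rows], argument=value, ...), one row to a line, values as JSON. Schema: {"type":"object","properties":{"offsets":{"type":"array","items":{"type":"object","properties":{"xyz":{"type":"array","items":{"type":"number"},"minItems":3,"maxItems":3},"turn":{"type":"number"},"aperture":{"type":"number"}},"additionalProperties":false,"required":["aperture"]},"minItems":1,"maxItems":8},"force":{"type":"number"},"only":{"type":"string"},"quiet":{"type":"boolean"},"lines":{"type":"string"}},"required":["offsets"],"additionalProperties":false}. offsets is a list of rows, 1 to 8 of them, each an object with the fields xyz (a list: dx, dy, dz in shares of the most that a row can go, 1 being 50 mm), turn (a turn about the tool's z in normalised numbers (1 is 360 degrees)), aperture (the finger opening in m); a field left out counts as zero (the opening has to be given); each row shifts and turns the commanded pose from where the row before left it, along the tool's axes as they then stand; what a row does not reach is not made up. A row lasts 1/10 s, in which the tool goes at most 0.05 m and 0.15 rad, less where a joint would pass 70% of its speed; a pose out of reach is approached as far as the arm can. The fingers move at their own pace and stop on an object; force is the grip in N (left out, the last holds). Time passes only in rows, so rows that do not move let the fingers close. The tool returns the time, the measured TCP pose, the force, the opening and the grip force at its end. only (a regular expression) keeps the lines of the reply that match it, lines (a string "A,B") keeps lines A to B, and quiet returns only ok. No shift or turn number may pass 1 either way. Input that does not fit is refused with a message, and nothing moves.
- observe(): the state, without advancing time (a new reading comes with each control period).
- viewer.snapshot(name): name is "scene" or "top"; returns a dict with "img" (480x640x3 uint8, red, green, blue), "intrinsics" (3x3 intrinsics, pixels), "D" ([k1, k2, p1, p2, k3] as OpenCV has them; the pictures are not rectified), "eye" and "attitude" of the camera in the world. Camera axes: x right, y down, z forward; pixel columns grow to the right and rows downward; lengths in m; the calibration is good to about 2 mm. A picture is of the moment at which its call begins. There is no depth.
- sign_off(): hands the job in; it is judged then, once.
The state is a dict: "clock": time; "qpos": joint angles; "dq": joint speeds; "tau": joint torques, N m; "ee_pos": TCP position; "tcp_rot": TCP orientation; "ft_force": force on the tool from outside, world axes, zero at the start; "ft_torque": the same for the moment, N m; "finger_gap": finger opening in m; "gripper_force": force on a finger pad.
Only numpy, scipy, OpenCV 4.12 (cv2) and the standard library are available. Lean on these libraries where they do the work, as an engineer would, in place of code of your own. Each camera call takes 0.05 s, during which the arm holds its last target. There are 200 camera calls.

## Working session

There is one attempt and no reset: what is moved stays moved. The work goes in short steps, Python scripts to look and compute and a tool call to move; the robot and the scene stay as the last step left them, time stands still between calls to the robot, and variables do not carry over. Pictures are saved under pics/ and viewed, at most 10 in all, crops included, and the job is handed in when it is done.

```bash
ls; mkdir -p pics; python3 - <<'E'
from plant import env, viewer, observe, sign_off
import cv2,pickle
S={}
for n in("scene","top"):
    s=viewer.snapshot(n);S[n]=s
    cv2.imwrite(f"pics/{n}0.png",s["img"][:,:,::-1]);print(n,s["intrinsics"],s["D"],s["eye"],s["attitude"])
pickle.dump(S,open("s0.pkl","wb"))
o=observe();print(o)
E
```

```text
pics
plant.py
scene [[472.5379711    0.         318.7272368 ]
 [  0.         472.5379711  244.16532803]
 [  0.           0.           1.        ]] [-0.07945554  0.          0.          0.          0.        ] [ 0.98686697 -0.17448713  0.73261178] [ 0.78850967  0.51592687 -0.18566901 -0.27856593]
top [[524.4418036    0.         331.39055384]
 [  0.         524.4418036  234.29007314]
 [  0.           0.           1.        ]] [-0.10562831  0.          0.          0.          0.        ] [ 4.07981001e-01 -9.88177293e-05  8.75248704e-01] [ 0.70417641 -0.70358407  0.05237745 -0.07975994]
{'clock': 0.1, 'qpos': array([ 1.18338059e+00,  3.51211730e-01,  1.65234975e+00,  2.34184768e-05,
        1.13907920e+00, -8.45921735e-02]), 'dq': array([ 0.00158241, -0.00060434, -0.00084488,  0.00017532, -0.00062808,
        0.00032938]), 'tau': array([ 4.69503411e-04, -5.06834114e+01, -2.91873193e+01, -8.75517753e-05,
        2.60570516e-03,  2.09033465e-05]), 'ee_pos': array([0.16387591, 0.52471694, 0.23080009]), 'tcp_rot': array([ 1.50838740e-01,  9.88558243e-01, -5.06998219e-04, -1.32861163e-04]), 'ft_force': array([-0.60402607, -0.37059426, -0.44842055]), 'ft_torque': array([0.02122515, 0.00198396, 0.04961508]), 'gripper_force': 0.0, 'finger_gap': 0.08554261454628749}
```

View pics/scene0.png

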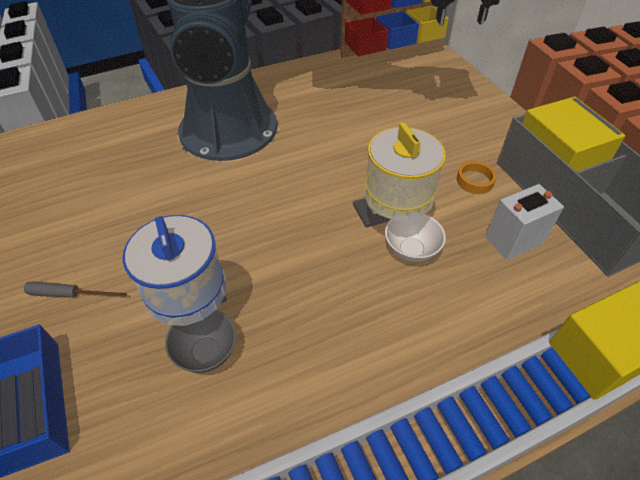

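View pics/top0.png

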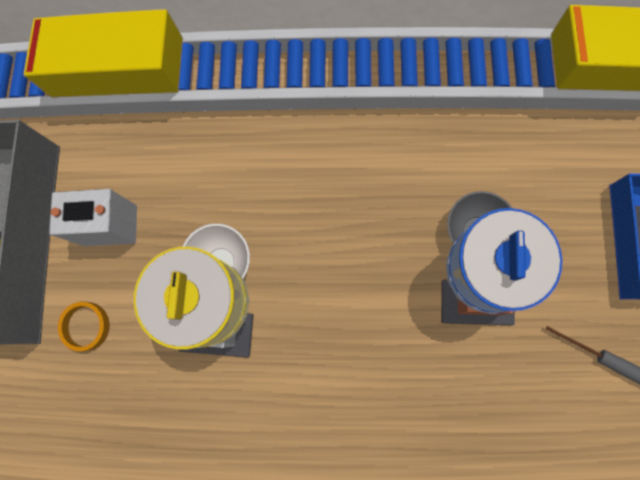

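The scene view shows the yellow knob near px (408,140) with its bowl at (415,238). In the top view the knob is near (180,296), with the black mark at about (177,278), and the bowl is at (217,255). The blue dispenser is on the other side. Next I enlarge both knobs.

```bash
python3 - <<'E'
import cv2,pickle,numpy as np
S=pickle.load(open("s0.pkl","rb"))
a=S["top"]["img"][240:352,128:252,::-1];b=S["scene"]["img"][112:188,355:455,::-1]
a=cv2.resize(a,None,fx=4,fy=4,interpolation=cv2.INTER_CUBIC);b=cv2.resize(b,None,fx=3,fy=3,interpolation=cv2.INTER_CUBIC)
c=np.zeros((450,800,3),np.uint8);c[:448,:496]=a;c[:228,500:800]=b
cv2.imwrite("pics/crop0.png",c)
E
```

```text
(no output)
```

View pics/crop0.png

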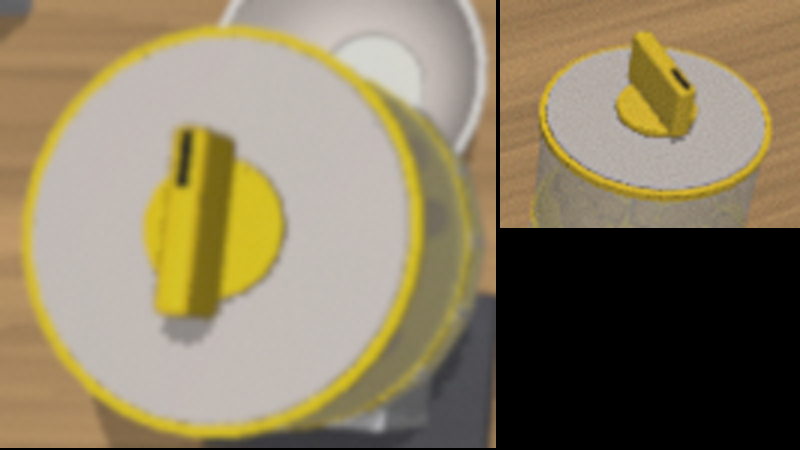

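The crop shows the top face of the paddle, bright yellow, running from about px (176,272) with the mark to (171,319) in the top view. The mark is at about (416,138) in the scene view. I now triangulate the mark, the lid centre and the ends of the top face.

```bash
cat > h.py <<'E'
import cv2,numpy as np
from scipy.spatial.transform import Rotation as R
def ray(s,p):
    u=cv2.undistortPoints(np.float64(p).reshape(1,1,2),s["intrinsics"],np.array(s["D"]))[0,0]
    d=R.from_quat(s["attitude"]).apply([u[0],u[1],1]);return np.array(s["eye"]),d/np.linalg.norm(d)
def tri(s1,p1,s2,p2):
    a,d=ray(s1,p1);b,e=ray(s2,p2)
    k=np.linalg.lstsq(np.c_[d,-e],b-a,rcond=None)[0]
    P,Q=a+k[0]*d,b+k[1]*e;return (P+Q)/2,np.linalg.norm(P-Q)
def plane(s,p,z):
    a,d=ray(s,p);return a+d*(z-a[2])/d[2]
def blob(m,near):
    n,l,st,c=cv2.connectedComponentsWithStats(m.astype(np.uint8))
    i=1+np.argmin([np.hypot(*(c[k]-near))+(1e3 if st[k,4]<6 else 0) for k in range(1,n)]);return l==i,c[i],st[i]
E
python3 - <<'E'
from h import *
import pickle
S=pickle.load(open("s0.pkl","rb"));s,t=S["scene"],S["top"]
win={"top":(128,240,252,352),"scene":(355,112,455,188)}
res={}
for n,(nm,nt) in {"top":((174,279.5),(172,297)),"scene":((415.7,138.3),(409,132))}.items():
    im=S[n]["img"];x0,y0,x1,y1=win[n]
    hsv=cv2.cvtColor(im,cv2.COLOR_RGB2HSV).astype(int);w=np.zeros(im.shape[:2],bool);w[y0:y1,x0:x1]=1
    mk,c,st=blob(w&(hsv[...,2]<70),nm)
    yel=w&(hsv[...,1]>140)&(abs(hsv[...,0]-26)<8)
    lid,lc,ls=blob(w&(hsv[...,1]<60)&(hsv[...,2]>140),(180,297) if n=="top" else (406,152))
    hull=max(cv2.findContours(lid.astype(np.uint8),0,cv2.CHAIN_APPROX_NONE)[0],key=len)
    el=cv2.fitEllipse(cv2.convexHull(hull))
    print(n,"mark",c,st,"lid",el)
    res[n]=(c,el[0])
    if n=="top":
        v=hsv[...,2][yel];print(np.percentile(v,[5,25,50,75,95]))
print("mark",tri(s,res["scene"][0],t,res["top"][0]))
print("lid",tri(s,res["scene"][1],t,res["top"][1]))
for n in res: print(n,"lid@197",plane(S[n],res[n][1],.197),"mark@236",plane(S[n],res[n][0],.236))
for q in [(177,126),(209,130),(156,313),(188,318)]:
    print(plane(t,(128+q[0]/4-.4,240+q[1]/4-.4),.236))
far=tri(s,(355+(644-500)/3-.3,112+35/3-.3),t,(128+171/4-.4,240+315/4-.4));print("far",far)
E
```

```text
top mark [174.  277.5] [174 275   1   6   6] lid ((182.90843200683594, 297.3205871582031), (92.20951080322266, 96.83396911621094), 29.082469940185547)
[119. 168. 201. 209. 213.]
scene mark [414.8 138. ] [413 136   4   5   5] lid ((406.4246826171875, 151.2323760986328), (46.08287048339844, 72.4065170288086), 97.50311279296875)
mark (array([0.47410761, 0.21990006, 0.23943219]), np.float64(0.00114115211098393))
lid (array([0.45286203, 0.22269831, 0.19386496]), np.float64(2.744702412816076e-05))
top lid@197 [0.45265055 0.22165973 0.197     ] mark@236 [0.47468295 0.22165711 0.236     ]
scene lid@197 [0.45596994 0.22040225 0.197     ] mark@236 [0.47054361 0.22198629 0.236     ]
[0.48271268 0.22489356 0.236     ]
[0.48150143 0.21448854 0.236     ]
[0.42454233 0.22843121 0.236     ]
[0.42315326 0.21814247 0.236     ]
far (array([0.42429646, 0.22526032, 0.2330965 ]), np.float64(0.0012817348980750875))
```

The measurements agree. The knob axis is at (0.453, 0.2215), the top at about 0.236 and the lid at about 0.195. The paddle's yaw is about −0.062 rad, and its top face measures 59 x 10.5 mm. Next I move above it.

The manual's scale: shifts go in shares of 50 mm and turns go in shares of 360 degrees. Converting my numbers, -0.036 m is -0.72, -0.02 m is -0.4.

step_hand([
  {"xyz":[-0.72, -0.4, -0.2], "aperture":0.085},
  {"xyz":[-0.72, -0.4, -0.2], "aperture":0.085},
  {"xyz":[-0.72, -0.4, -0.2], "aperture":0.085},
  {"xyz":[-0.72, -0.4, -0.2], "aperture":0.085},
  {"xyz":[-0.72, -0.4, 0], "aperture":0.085},
  {"xyz":[-0.72, -0.4, 0], "aperture":0.085},
  {"xyz":[-0.72, -0.4, 0], "aperture":0.085},
  {"xyz":[-0.72, -0.4, 0], "aperture":0.085},
])

```text
clock: 0.9
ee_pos: [0.392, 0.2849, 0.2712]
tcp_rot: [0.151, 0.989, -0.0, -0.0]
ft_force: [-0.2, 0.0, 0.3]
finger_gap: 0.0849
gripper_force: 0.0
```

step_hand([
  {"xyz":[-0.72, -0.4, 0], "aperture":0.085},
  {"xyz":[-0.72, -0.4, 0], "aperture":0.085},
  {"turn":-0.0191, "aperture":0.085},
  {"turn":-0.0191, "aperture":0.085},
  {"aperture":0.085},
  {"aperture":0.085},
])

```text
clock: 1.5
ee_pos: [0.4478, 0.2268, 0.2711]
tcp_rot: [0.033, 0.999, -0.0, -0.0]
ft_force: [-0.5, 1.1, 0.1]
finger_gap: 0.085
gripper_force: 0.0
```

```bash
cat > d.py <<'E'
from plant import env, viewer, observe, sign_off
import numpy as np,sys
from scipy.spatial.transform import Rotation as R
o=observe();r=R.from_quat(o["tcp_rot"]);M=r.as_matrix();yaw=np.arctan2(M[1,1],M[0,1])-np.pi/2
T=np.array([.453,.2215,float(sys.argv[1])]);print("p",o["ee_pos"],"yaw",yaw,"turn to -.062:",yaw+.062,"tool delta",r.inv().apply(T-o["ee_pos"]),"z",M[:,2],"q",o["qpos"],"F",o["ft_force"],o["ft_torque"],o["clock"],o["finger_gap"])
E
python3 d.py 0.27
```

```text
p [0.44779903 0.22676293 0.27113015] yaw -0.06604947342417078 turn to -.062: -0.00404947342417078 tool delta [-0.00553733 -0.00490798  0.0011293 ] z [-3.19431809e-04 -1.55334914e-04 -9.99999937e-01] q [ 3.75991171e-01  2.22011483e-01  1.72323470e+00 -2.92104493e-05
  1.19670063e+00 -1.12874498e+00] F [-0.46735595  1.10534236  0.0762014 ] [-0.00683625  0.0272609   0.00878003] 1.5 0.08500386263846955
```

In the tool's units: 0.02 m is 0.4, 0.015 m is 0.3.

step_hand([
  {"xyz":[-0.11, -0.1, 0], "aperture":0.085},
  {"xyz":[0, 0, 0.4], "aperture":0.085},
  {"xyz":[0, 0, 0.4], "aperture":0.085},
  {"xyz":[0, 0, 0.3], "aperture":0.085},
  {"xyz":[0, 0, 0.14], "aperture":0.085},
  {"aperture":0.085},
  {"aperture":0.04},
  {"aperture":0.04},
], force=60)

```text
clock: 2.3
ee_pos: [0.4536, 0.2215, 0.2101]
tcp_rot: [0.032, 1.0, 0.0, 0.001]
ft_force: [-0.0, -0.1, 0.5]
finger_gap: 0.0586
gripper_force: 0.0
```

```bash
python3 d.py 0.209
python3 - <<'E'
from plant import env, viewer, observe, sign_off
import cv2
s=viewer.snapshot("scene");cv2.imwrite("pics/s1.png",cv2.resize(s["img"][80:260,300:540,::-1],None,fx=3,fy=3))
E
```

```text
p [0.4535591  0.22153604 0.21011519] yaw -0.06301692802833947 turn to -.062: -0.00101692802833947 tool delta [ 5.57164075e-04 -7.18017919e-05  1.11443604e-03] z [ 1.32337195e-03  4.79013707e-04 -9.99999010e-01] q [ 3.62115529e-01  2.92929572e-01  1.79058143e+00 -2.39565221e-05
  1.05667441e+00 -1.14565174e+00] F [-0.04377416 -0.08191624  0.52520227] [-0.02457723  0.01182388  0.01362846] 2.3 0.058578221847646064
```

View pics/s1.png

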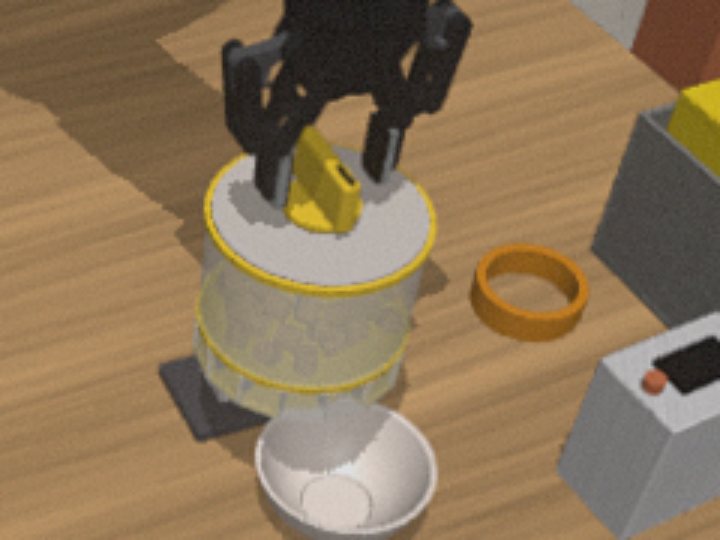

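The fingers straddle the paddle, one on each side at crop px (275,175) and (380,155), above the lid and clear of the skirt. The knob hasn't moved, so I close on it.

step_hand([
  {"aperture":0.005},
  {"aperture":0.005},
  {"aperture":0.005},
  {"aperture":0.005},
  {"aperture":0.005},
  {"aperture":0.005},
], force=60)

```text
clock: 2.95
ee_pos: [0.4533, 0.2227, 0.2098]
tcp_rot: [0.031, 1.0, 0.001, 0.0]
ft_force: [-0.3, 10.0, 1.8]
finger_gap: 0.011
gripper_force: 59.9
```

```bash
python3 d.py 0.209
```

```text
p [0.45333564 0.22267326 0.20977228] yaw -0.06282934646333316 turn to -.062: -0.0008293464633331582 tool delta [ 0.00026201 -0.00119408  0.00076885] z [ 0.00107746  0.00261212 -0.99999601] q [ 0.36329232  0.29354612  1.79067553  0.00236607  1.05543684 -1.14583757] F [-0.32113573 10.0448434   1.76144349] [ 1.22453792  0.10091228 -0.06220784] 2.95 0.011030580749617233
```

The 10 N of side force means the axis sits about 1.2 mm further in y. I recentre on that and turn the first click.

In the tool's units: 0.0012 m is 0.024, 0.105 rad / 6.2832 = 0.0167.

step_hand([
  {"xyz":[0, 0.024, 0], "aperture":0.005},
  {"aperture":0.005},
  {"turn":0.0167, "aperture":0.005},
  {"turn":0.0167, "aperture":0.005},
  {"turn":0.0167, "aperture":0.005},
  {"turn":0.0167, "aperture":0.005},
  {"aperture":0.005},
  {"aperture":0.005},
])

```text
clock: 3.75
ee_pos: [0.4532, 0.2224, 0.2097]
tcp_rot: [0.239, 0.971, -0.0, 0.0]
ft_force: [-1.9, -0.4, 7.5]
finger_gap: 0.0108
gripper_force: 60.8
```

```bash
python3 d.py 0.209
```

```text
p [0.45317353 0.22238687 0.2096857 ] yaw -0.483077491812985 turn to -.062: -0.421077491812985 tool delta [-0.00025821 -0.00086582  0.00068594] z [-1.76338495e-05 -2.69726209e-04 -9.99999963e-01] q [ 3.64088865e-01  2.94229542e-01  1.78996183e+00 -2.82120723e-04
  1.05751382e+00 -7.23491438e-01] F [-1.91120105 -0.37425906  7.46430042] [-0.2759568   0.49062813  0.02386097] 3.75 0.010797518674769276
```

In the tool's units: 0.105 rad / 6.2832 = 0.0167.

step_hand([
  {"turn":0.0167, "aperture":0.005},
  {"turn":0.0167, "aperture":0.005},
  {"turn":0.0167, "aperture":0.005},
  {"turn":0.0167, "aperture":0.005},
  {"aperture":0.005},
  {"aperture":0.005},
  {"aperture":0.005},
])

```text
clock: 4.45
ee_pos: [0.4529, 0.2221, 0.2097]
tcp_rot: [0.436, 0.9, -0.001, -0.0]
ft_force: [-4.1, -2.6, 8.9]
finger_gap: 0.011
gripper_force: 61.1
```

```bash
python3 d.py 0.209
python3 - <<'E'
from plant import env, viewer, observe, sign_off
import cv2
s=viewer.snapshot("scene");cv2.imwrite("pics/s2.png",cv2.resize(s["img"][80:280,340:480,::-1],None,fx=3,fy=3))
E
```

```text
p [0.45289416 0.22205001 0.2096939 ] yaw -0.9028932298094224 turn to -.062: -0.8408932298094225 tool delta [-0.00049718 -0.00025671  0.00069435] z [-7.77508361e-04 -9.70844552e-04 -9.99999226e-01] q [ 3.63863179e-01  2.93976467e-01  1.79029168e+00 -7.23495253e-04
  1.05839673e+00 -3.03685042e-01] F [-4.07057989 -2.59439533  8.8507594 ] [-0.65325734  0.84666997  0.00742141] 4.45 0.011006766299243685
```

View pics/s2.png

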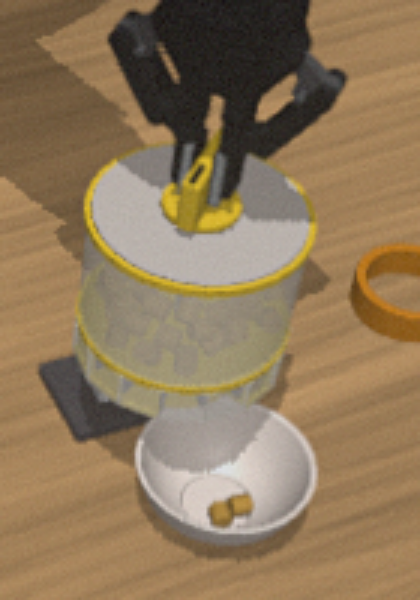

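Two bushings lie in the bowl at crop px (220,512) and (240,503), and the paddle has turned with the gripper. Next is the third click.

In the tool's units: 0.105 rad / 6.2832 = 0.0167.

step_hand([
  {"turn":0.0167, "aperture":0.005},
  {"turn":0.0167, "aperture":0.005},
  {"turn":0.0167, "aperture":0.005},
  {"turn":0.0159, "aperture":0.005},
  {"aperture":0.005},
  {"aperture":0.005},
  {"aperture":0.005},
])

```text
clock: 5.2
ee_pos: [0.4525, 0.2219, 0.2097]
tcp_rot: [0.612, 0.791, -0.001, -0.0]
ft_force: [-6.3, -4.7, 10.5]
finger_gap: 0.0111
gripper_force: 61.4
```

```bash
python3 d.py 0.209
python3 - <<'E'
from plant import env, viewer, observe, sign_off
import cv2
s=viewer.snapshot("scene");cv2.imwrite("pics/s3.png",cv2.resize(s["img"][80:280,340:480,::-1],None,fx=3,fy=3))
E
```

```text
p [0.45248317 0.22187387 0.2096848 ] yaw -1.3179044691027335 turn to -.062: -1.2559044691027335 tool delta [-0.00049069  0.00040827  0.00068438] z [-0.00180477 -0.00137145 -0.99999743] q [ 3.63831298e-01  2.93711451e-01  1.79068672e+00 -7.33255439e-04
  1.05936927e+00  1.11298091e-01] F [-6.26862793 -4.71189662 10.49276516] [-0.7733444   1.17858292 -0.02311285] 5.2 0.01109564331292662
```

View pics/s3.png

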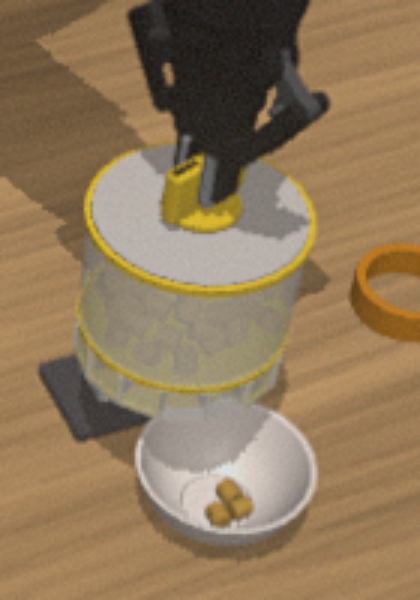

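Three bushings are in the bowl at about (230,490), (240,508) and (217,515), and the turn is 1.256 rad. I release and lift straight up.

In the tool's units: -0.04 m is -0.8, -0.03 m is -0.6.

step_hand([
  {"aperture":0.06},
  {"aperture":0.06},
  {"aperture":0.06},
  {"aperture":0.06},
  {"xyz":[0, 0, -0.4], "aperture":0.06},
  {"xyz":[0, 0, -0.6], "aperture":0.06},
  {"xyz":[0, 0, -0.8], "aperture":0.06},
  {"xyz":[0, 0, -0.8], "aperture":0.06},
])

```text
clock: 6.05
ee_pos: [0.4529, 0.2225, 0.3406]
tcp_rot: [0.612, 0.791, -0.0, -0.0]
ft_force: [0.8, -0.1, -0.3]
finger_gap: 0.0599
gripper_force: 0.0
```

step_hand([
  {"xyz":[0, 0.6, -0.4], "aperture":0.06},
  {"xyz":[0, 0.9, 0], "aperture":0.06},
  {"xyz":[0, 0.9, 0], "aperture":0.06},
  {"xyz":[0, 0.9, 0], "aperture":0.06},
  {"aperture":0.06},
  {"aperture":0.06},
])

```text
clock: 6.65
ee_pos: [0.6132, 0.2639, 0.3579]
tcp_rot: [0.612, 0.791, -0.001, -0.001]
ft_force: [-0.7, 0.1, 0.6]
finger_gap: 0.0599
gripper_force: 0.0
```

```bash
python3 - <<'E'
from plant import env, viewer, observe, sign_off
import cv2,numpy as np
s=viewer.snapshot("scene")["img"][100:280,340:480];t=viewer.snapshot("top")["img"][200:360,110:270]
c=np.zeros((540,800,3),np.uint8);a=cv2.resize(s,None,fx=2.5,fy=2.5);b=cv2.resize(t,None,fx=2.75,fy=2.75)
c[:a.shape[0],:a.shape[1]]=a;c[:b.shape[0],355:355+b.shape[1]]=b
cv2.imwrite("pics/s4.png",c[...,::-1])
E
```

```text
(no output)
```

View pics/s4.png

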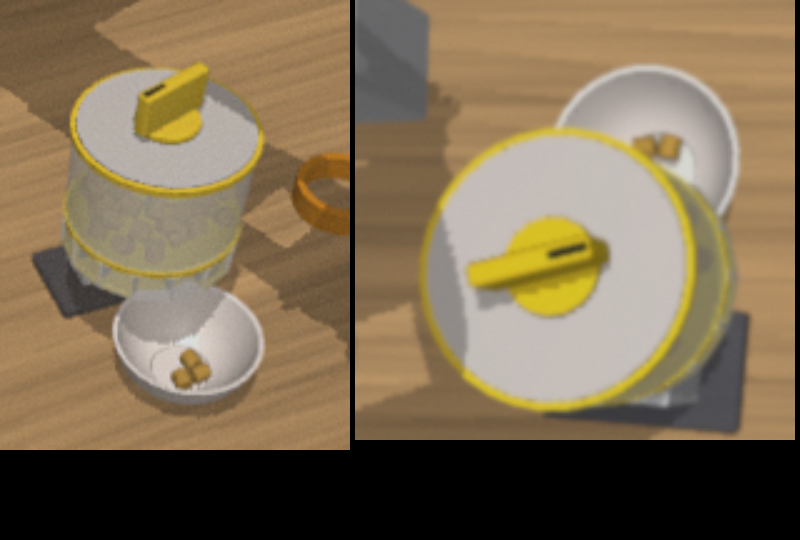

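The knob is released at the third click, with its mark at about 72° clockwise. The bowl stands where it was with three bushings in it, and the robot is clear.

```bash
python3 -c "
from plant import env, viewer, observe, sign_off
print(sign_off())"
```

```text
the job is handed in; nothing more can be done
None
```

I turned the yellow knob three clicks clockwise and let it go; three bushings are in the white bowl, which was left standing where it was, and the job was handed in at about 7 s.

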